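# Scan the order card and the tray pile, then put the scanner back

### The arm

A 7-joint arm with a two-finger parallel gripper is mounted at the origin on a cart in front of the work surface, level with it; the furniture and walls round the work are solid. World frame = base frame: x ahead of the robot, y to its left, z up, the work surface at z = 0. Lengths are in m, angles in rad, forces in N, time in s.
With the tool pointing down it reaches from about 0.425 to 0.875 m from the base axis. Payload 4.7 kg.
Tool frame: the origin (TCP) lies on the front face of the gripper's body, between the roots of the fingers; the fingertips stand 70 mm ahead of it and the grasp point (between the pads) lies 51 mm ahead of it (grip_point_offset is the distance from the TCP to the grasp point, in m); z points along the fingers, y is the line along which they close (so a half turn about z gives the same grasp; the last joint's range is limited). The gripper opens to 87 mm and grips with 3 to 60 N. Pads are 19 mm wide; open, the fingers measure 117 mm over their backs; the gripper's body (75 mm by 190 mm) begins 51 mm behind the grasp point.
Start: joints at [-1.1, 0.321, -0.07, 1.45, 0.023, 1.371, -0.057], TCP at [0.287, 0.583, 0.292] pointing down, gripper open.
Joint ranges: [-2.86, 2.86], [-0.3, 2.09], [-1.38, 1.24], [0.06, 2.45], [-1.56, 4.7], [0.09, 2.05], [-2.69, 2.69]. Speed limits (rad/s): [2.57, 2.57, 3.14, 3.14, 3.14, 3.14, 3.14].

### API

Orientations are given as a unit quaternion [x, y, z, w].
In Python, from bench import * gives the robot as it stands.
- The arm moves only by the tool jog_arm, never from a script. Its argument "deltas" is a list of rows, each an object with "xyz": the shift along the tool's x, y, z in units of 0.25 m (1.0 is 0.25 m), a list of three; "delta_rot": the turn, a rotation vector about the tool's x, y, z in units of 90 degrees (1.0 is 90 degrees), a list of three; "jaw": the opening, from -1 (shut) to 1 (fully open). In form: [{"xyz": [tx, ty, tz], "delta_rot": [wx, wy, wz], "jaw": jaw}, ...]. A call has 1 to 8 rows; each row shifts and turns the commanded pose from where the row before left it, along the tool's axes as they then stand; what a row does not reach is not made up. A row lasts 1/12 s, in which the tool goes at most 41.7 mm and 7.16 degrees, less where a joint would pass 70% of its speed; a pose out of reach is approached as far as the arm can. A call with a number of a shift or a turn outside -1 to 1 is refused whole. A call with a gripper value outside its range is refused whole. The fingers move at their own pace and stop on an object; "newtons" is the grip in N (left out, the last holds). Time passes only in rows, so rows that do not move let the fingers close. It gives the time, the measured TCP pose, the force, the opening and the grip force at its end, in the units of the state.
- read_state(): the state, without advancing time (a new reading comes with each control period).
- camera(name): name is "scene" or "side" or "wrist"; returns (picture, depth): 420x560x3 uint8, red, green, blue; 420x560 float32, m along the optical axis (not along the pixel's ray), 0 where there is no reading.
- camera_model(name): a dict with "fx", "fy", "cx", "cy" (pixels), "D" ([k1, k2, p1, p2, k3] as OpenCV has them; the pictures are not rectified), "rvec" (rotation vector, rad) and "tvec" (3), from world to camera coordinates, as OpenCV has them. Camera axes: x right, y down, z forward; pixel columns grow to the right and rows downward; lengths in m; the calibration is good to about 2 mm. A picture is of the moment at which its call begins: read the wrist's pose just before it. camera_model takes no time and is no camera call; for the wrist camera it gives the pose at the moment of the call.
- close_job(): hands the job in; it is judged then, once.
The state is a dict: "time": time; "joint_positions": joint angles; "joint_velocities": joint speeds; "tau": joint torques, N m; "tcp_pos": TCP position; "eef_rot": TCP orientation; "contact_force": force on the tool from outside, world axes, zero at the start; "moment": the same for the moment, N m; "opening": opening from 0.0 (shut) to 1.0 (fully open); "grip_force": force on a finger pad.
Only numpy, scipy, OpenCV 4.12 (cv2) and the standard library are available. Lean on these libraries where they do the work, as an engineer would, in place of code of your own. Each camera call takes 0.05 s, during which the arm holds its last target. There are 200 camera calls.

### The job

Book the labelled pile of trays against its order: take the hand scanner out of its cradle, hold it square to the bar code on the sloped order card from about 6 cm away and keep it steady on the middle of the code for a full second, then do the same at the bar code label on the side of the tray pile. Do not shift the tray pile. Lay the scanner back in its cradle, upright and facing the way it lay at first, and let go.

Things in the scene. Friction and masses are not known exactly. Their poses are not given: they have to be found in the camera images.
- scanner: Straight hand scanner, 150 mm long, 160 g: grey grip 30 mm wide, 28 high; yellow head (front 44 mm) 44 wide, 32 high, dark red scan window in its end face. Origin on the beam axis at mid height and mid length: grip it there, across its y, from above. +x is the beam, out of the window; +z up (red button side).
- scanner_window (a point): Centre of the scan window, 75 mm along +x from the scanner's origin; same axes as the scanner.
- cradle: Fixed cradle: dark base 190 x 70 x 8 mm, two black open saddles 12 mm thick, 52 mm behind and 50 mm before its middle, 60 mm high, about 4 mm play on each side of the scanner, flared; a low stop at each end. Fingers fit between the saddles above the base. Origin under its middle on the worktop, +x to where the scanner's window points, z up.
- cradle_seat (a point): Where the scanner's origin lies when it is seated in the cradle: 50 mm above the worktop, axes those of the cradle.
- cradle_nose (a point): Where the centre of the scan window lies when the scanner is seated: 75 mm along the cradle's +x from the seat.
- order_card: White card 70 mm wide, 44 high, with a black bar code, on a fixed grey desk stand (110 mm wide, 105 deep, 94 high), left or right. It leans back 30 degrees (0.52 rad). Origin at the centre of its face, 54 mm above the worktop; +x points into the card, forward and 30 degrees down (the direction to look at it squarely), y along its width, z up its slope.
- pile_label: White label 54 mm wide, 34 mm high, with a black bar code, upright on the long side of the labelled tray pile that faces the robot. Origin at the centre of its face, 44 mm above the worktop; +x points level into the pile, y runs along its width, z up.
- tray_pile: Loose pile of thin buff trays banded together, 70 mm deep (x), 121 mm wide (y), 74 mm high, 300 g, with the label on its -x side; origin under its centre. It may stand left or right. (A second pile at the far right has no label.)
There are look-alikes about, which are no part of the job. Leave any yellow look-alike of the tray_pile alone.

How it is judged:
On the way, in this order (a step that is already met when the one before it is completed fails the run):
1. the held scanner keeps steady on the order card: 30 to 120 mm from window to label, label centre within 15 mm sideways and 13 mm in height of the beam, square within 0.26 rad (x of order_card in the frame of scanner_window between 0.03 and 0.12 m and y of order_card in the frame of scanner_window between -0.015 and 0.015 m and z of order_card in the frame of scanner_window between -0.013 and 0.013 m and angle between the x axis of scanner and the x axis of order_card, either way round below 0.26 rad and linear speed of scanner below 0.03 m/s and angular speed of scanner below 0.2 rad/s and contact force between the fingers and scanner above 1 N), for 0.7 s.
2. then the held scanner is aimed at the tray pile's label and kept steady, likewise (x of pile_label in the frame of scanner_window between 0.03 and 0.12 m and y of pile_label in the frame of scanner_window between -0.015 and 0.015 m and z of pile_label in the frame of scanner_window between -0.013 and 0.013 m and angle between the x axis of scanner and the x axis of pile_label, either way round below 0.26 rad and linear speed of scanner below 0.03 m/s and angular speed of scanner below 0.2 rad/s and contact force between the fingers and scanner above 1 N), for 0.7 s.
At the end, for the whole second after the job is handed in: The scanner lies still in its cradle, within 13 mm of the seat point and 5 mm of seated height, window within 16 mm of the nose point, red button up within 0.15 rad; the tray pile is within 15 mm of its start (distance between scanner and cradle_seat below 0.013 m and z of scanner in the frame of cradle_seat between -0.005 and 0.005 m and distance between scanner_window and cradle_nose below 0.016 m and angle between scanner's own z axis and vertical below 0.15 rad and linear speed of scanner below 0.02 m/s and distance of tray_pile from where it was at the start of the episode below 0.015 m); the robot touches nothing.
It fails at once if the tray pile is shifted by more than 15 mm (distance of tray_pile from where it was at the start of the episode above 0.015 m).
It fails at once if the tray pile is tipped (angle between tray_pile's own z axis and vertical above 0.2 rad).
It also fails if it takes over 59 s, if anything falls off the work surface, if the arm or the gripper's body presses on something with over 40 N, if the wrist force passes 120 N, or if a joint passes its speed limit or range.

## Working session

There is one attempt and no reset: what is moved stays moved. The work goes in short steps, Python scripts to look and compute and a tool call to move; the robot and the scene stay as the last step left them, time stands still between calls to the robot, and variables do not carry over. Pictures are saved under pics/ and viewed, at most 10 in all, crops included, and the job is handed in when it is done.

Besides the shell and the picture viewer there is one more tool, called after "Emit:" in YAML: its name, and indented under it one key for each argument. jog_arm: Moves the arm, as the interface text tells. Its arguments: {"type":"object","properties":{"deltas":{"type":"array","items":{"type":"object","properties":{"xyz":{"type":"array","items":{"type":"number"}},"delta_rot":{"type":"array","items":{"type":"number"}},"jaw":{"type":"number"}}}},"newtons":{"type":"number"}},"required":["deltas"]}

```bash
ls; mkdir -p pics; python3 - <<'E'
from bench import *
import cv2,numpy as np
s=read_state();print(s['time'],s['tcp_pos'],s['eef_rot'],s['opening'])
for n in ("scene","side"):
    p,d=camera(n);cv2.imwrite(f"pics/{n}0.png",p[:,:,::-1]);np.savez(f"pics/{n}0.npz",p=p,d=d)
    print(n,camera_model(n))
E
```

```text
pics
0.0 [0.28658688 0.58293859 0.29115739] [ 2.26400964e-01  9.74033699e-01 -9.67280212e-04 -1.43501177e-04] 0.9973747986697842
scene {'fx': 444.6780501432535, 'fy': 444.6780501432535, 'cx': 280.0673726636505, 'cy': 214.26713188801173, 'D': array([-0.01485355,  0.        ,  0.        ,  0.        ,  0.        ]), 'rvec': array([ 2.18043495, -0.49280847,  0.24418757]), 'tvec': array([-0.45859371,  0.19020092,  0.92982375])}
side {'fx': 479.1392372434408, 'fy': 479.1392372434408, 'cx': 274.2475842480947, 'cy': 214.0660932696293, 'D': array([-0.11322724,  0.        ,  0.        ,  0.        ,  0.        ]), 'rvec': array([ 1.89526419, -0.27155689,  0.15922236]), 'tvec': array([-0.49908774,  0.10772207,  1.05992086])}
```

View pics/scene0.png

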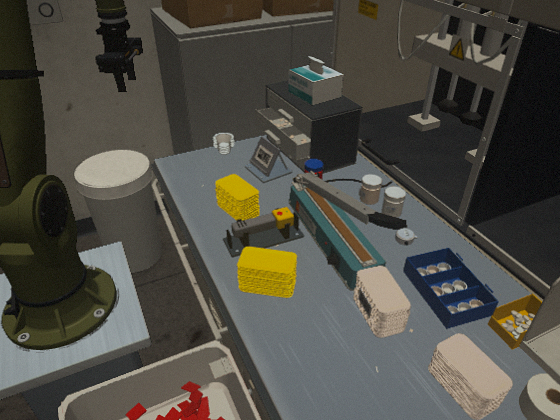

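View pics/side0.png

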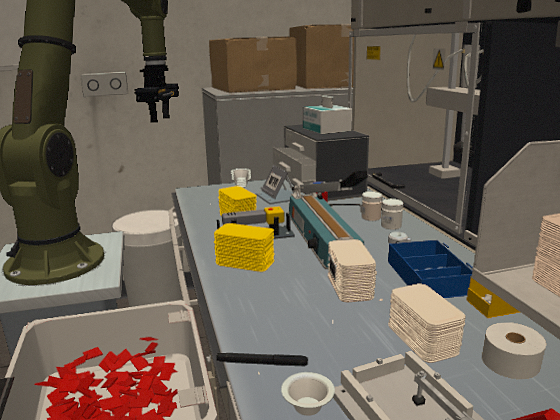

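The scene view shows the scanner in its cradle, with the grip at about (255,230) and the yellow head at (283,215). The order card is on its stand at (264,158). There are two buff piles: (382,300), with a dark label at (363,303), and (470,375), with no label visible. The first pile fits. The two yellow stacks, (237,195) and (267,272), are look-alikes. I'll confirm with one enlarged crop.

```bash
cat > h.py <<'E'
import numpy as np,cv2
from bench import *
def K(m): return np.array([[m['fx'],0,m['cx']],[0,m['fy'],m['cy']],[0,0,1]])
def RT(m): return cv2.Rodrigues(np.array(m['rvec']))[0],np.array(m['tvec'])
def rays(m,uv):
    q=cv2.undistortPoints(np.array(uv,float).reshape(-1,1,2),K(m),np.array(m['D']))[:,0]
    R,t=RT(m); return -R.T@t, np.c_[q,np.ones(len(q))]@R      # depth-scaled directions, world
def pts(m,uv,z): o,d=rays(m,uv); return o+d*np.array(z)[:,None]
def on_plane(m,uv,h): o,d=rays(m,uv); return o+d*((h-o[2])/d[:,2])[:,None]
def cloud(m,d):
    v,u=np.mgrid[:d.shape[0],:d.shape[1]]
    P=pts(m,np.c_[u.ravel(),v.ravel()],d.ravel()).reshape(*d.shape,3); P[d==0]=np.nan; return P
def tri(m1,p1,m2,p2):
    o1,d1=rays(m1,[p1]);o2,d2=rays(m2,[p2]);A=np.c_[d1[0],-d2[0]]
    s=np.linalg.lstsq(A,o2-o1,rcond=None)[0];a=o1+d1[0]*s[0];b=o2+d2[0]*s[1]
    return (a+b)/2,np.linalg.norm(a-b)
E
python3 - <<'E'
from h import *
o=[]
for n,rs in (("scene",[(215,135,110,120),(340,255,110,120)]),("side",[(215,165,110,120),(320,230,110,120)])):
    p=np.load(f"pics/{n}0.npz")['p'][:,:,::-1]
    o.append(np.hstack([cv2.resize(p[y:y+h,x:x+w],(352,300) if 0 else (330,300),interpolation=cv2.INTER_CUBIC) for x,y,w,h in rs]))
cv2.imwrite("pics/crop1.png",np.vstack(o))
for n in ("scene","side"):
    f=np.load(f"pics/{n}0.npz");P=cloud(camera_model(n),f['d']);hsv=cv2.cvtColor(f['p'],cv2.COLOR_RGB2HSV)
    print(n,"table z",np.nanmedian(P[330:345,230:300,2] if n=="scene" else P[290:330,240:300,2]))
    m=cv2.inRange(hsv,(18,150,80),(35,255,255))
    k,l,st,c=cv2.connectedComponentsWithStats(m)
    for i in range(1,k):
        if st[i,4]>60:
            Q=P[l==i];print(n,i,st[i],c[i].round(),np.nanpercentile(Q,[2,50,98],axis=0).round(3).tolist())
E
```

```text
scene table z -0.0003976656343934737
scene 7 [ 215  174   45   47 1531] [237. 197.] [[0.414, 0.091, 0.004], [0.447, 0.128, 0.064], [0.493, 0.206, 0.076]]
scene 8 [272 207  22  22 285] [283. 217.] [[0.498, -0.014, 0.04], [0.517, -0.004, 0.065], [0.538, 0.032, 0.068]]
scene 9 [ 237  246   60   52 2589] [267. 271.] [[0.355, -0.187, 0.003], [0.407, -0.147, 0.069], [0.466, -0.084, 0.076]]
scene 10 [488 294  54  56 829] [511. 317.] [[0.763, -0.488, 0.002], [0.802, -0.428, 0.023], [0.864, -0.423, 0.05]]
side table z -0.0011960926786210302
side 2 [367  47  13  13 109] [374.  53.] [[0.926, 0.28, 0.404], [0.929, 0.311, 0.42], [0.932, 0.363, 0.435]]
side 9 [218 186  39  30 855] [236. 200.] [[0.413, 0.09, 0.01], [0.448, 0.128, 0.062], [0.495, 0.207, 0.073]]
side 10 [264 207  20  17 241] [274. 214.] [[0.498, -0.015, 0.036], [0.517, -0.01, 0.057], [0.539, 0.026, 0.065]]
side 11 [ 214  223   60   49 2486] [244. 246.] [[0.356, -0.188, 0.001], [0.411, -0.155, 0.048], [0.471, -0.081, 0.072]]
side 12 [467 278  53  40 942] [488. 301.] [[0.763, -0.492, 0.0], [0.775, -0.477, 0.015], [0.819, -0.424, 0.043]]
```

View pics/crop1.png

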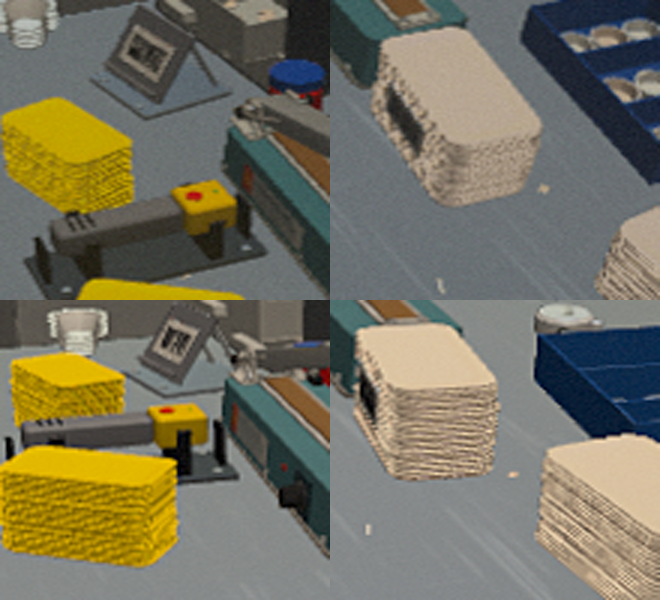

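Crop confirms it: the left buff pile carries the label (dark bars at scene (363,303)), and the right one has no label. The scanner lies with its yellow head and red button up, and the card is on its sloped stand. Next I'll measure these from both fixed views.

```bash
python3 - <<'E'
from h import *
def plane(Q):
    c=np.median(Q,0);
    for _ in range(5):
        u,s,v=np.linalg.svd(Q-Q.mean(0),full_matrices=False);n=v[2];r=abs((Q-Q.mean(0))@n);Q=Q[r<max(.002,1.5*np.median(r))]
    return Q.mean(0),n,np.sqrt(np.mean(((Q-Q.mean(0))@n)**2)),len(Q)
for n in ("scene","side"):
    f=np.load(f"pics/{n}0.npz");m=camera_model(n);P=cloud(m,f['d']);img=f['p'];hsv=cv2.cvtColor(img,cv2.COLOR_RGB2HSV)
    # scanner top
    M=(P[...,0]>.40)&(P[...,0]<.60)&(P[...,1]>-.04)&(P[...,1]<.14)&(P[...,2]>.056)&(P[...,2]<.072)
    yl=cv2.inRange(hsv,(18,100,60),(38,255,255))>0
    l=cv2.connectedComponents(M.astype(np.uint8))[1]
    seed=l[217,283] if n=="scene" else np.bincount(l[205:220,264:284][M[205:220,264:284]]).argmax()
    Q=P[l==seed];c,u,s=cv2.PCACompute2(Q[:,:2].astype(np.float32),None)
    t=(Q[:,:2]-c)@u.T;print(n,"scanner ctr",c,"axis",u[0],"ext",np.percentile(t,[0.5,99.5],axis=0),"z",np.percentile(Q[:,2],[10,50,90]),len(Q))
    # dark code of card and label: contours within ROI
    for nm,(x0,y0,x1,y1) in dict(card=(245,135,285,180) if n=="scene" else (255,160,295,205),label=(352,280,385,325) if n=="scene" else (325,245,345,285)).items():
        g=cv2.cvtColor(img,cv2.COLOR_RGB2GRAY)[y0:y1,x0:x1];g4=cv2.resize(g,None,fx=4,fy=4,interpolation=cv2.INTER_CUBIC)
        th,b=cv2.threshold(g4,0,255,cv2.THRESH_OTSU)
        print(n,nm,"otsu",th)
        k,L,st,cc=cv2.connectedComponentsWithStats((b if nm=="card" else 255-b))
        for i in range(1,k):
            if st[i,4]>150:
                w=(cc[i]-1.5)/4+[x0,y0]
                S=cv2.resize((L==i).astype(np.uint8),(x1-x0,y1-y0),interpolation=cv2.INTER_AREA)>0
                q=P[y0:y1,x0:x1][S];q=q[~np.isnan(q[:,0])]
                if len(q)>10: print("  px",w.round(1),st[i,:4]/4,"med",np.median(q,0).round(4),"plane",[np.round(a,4) for a in plane(q)])
E
```

```text
scene scanner ctr [[0.473581   0.00751184]] axis [ 0.9982014 -0.0599494] ext [[-0.07288585 -0.01887435]
 [ 0.06641413  0.02835519]] z [0.05862924 0.06432527 0.06673394] 646
scene card otsu 86.0
  px [260.9 159.6] [ 0.  0. 40. 45.] med [0.6148 0.3337 0.0063] plane [array([0.6163, 0.3759, 0.0048]), array([ 0.0161, -0.0434, -0.9989]), np.float64(0.001), np.int64(360)]
  px [275.4 138.4] [24.75  0.   10.5   9.  ] med [0.6449 0.3172 0.0915] plane [array([0.6447, 0.3246, 0.0913]), array([-0.0708, -0.0383,  0.9968]), np.float64(0.0009), np.int64(27)]
  px [263.4 155.6] [ 9.5   9.75 19.   23.25] med [0.5964 0.2989 0.0554] plane [array([0.5948, 0.3006, 0.053 ]), array([ 0.8481,  0.1114, -0.518 ]), np.float64(0.001), np.int64(89)]
  px [282.5 156. ] [35.  17.   5.  10.5] med [6.880e-01 3.587e-01 5.000e-04] plane [array([0.6735, 0.3292, 0.0181]), array([-0.8787,  0.1902, -0.4379]), np.float64(0.0009), np.int64(15)]
  px [249.3 175.4] [ 0.   32.75 14.   12.25] med [0.5486 0.2936 0.0006] plane [array([5.474e-01, 2.970e-01, 4.000e-04]), array([-0.0012, -0.0095, -1.    ]), np.float64(0.0011), np.in
[... 842 characters left out ...]
 0.0886] plane [array([0.6457, 0.3392, 0.0883]), array([ 0.0458,  0.0313, -0.9985]), np.float64(0.0009), np.int64(31)]
  px [272.9 181. ] [11.   12.75 15.25 17.75] med [0.594  0.2989 0.0472] plane [array([0.5966, 0.2991, 0.0517]), array([ 0.8501,  0.1138, -0.5142]), np.float64(0.001), np.int64(80)]
  px [272.4 193.9] [ 0.   19.25 40.   25.75] med [5.986e-01 3.042e-01 1.000e-04] plane [array([0.61  , 0.3283, 0.0025]), array([ 0.0021, -0.05  , -0.9987]), np.float64(0.001), np.int64(220)]
side label otsu 113.0
  px [329.3 262.4] [ 0.    0.   11.25 35.  ] med [ 0.5655 -0.2327  0.0368] plane [array([ 0.5581, -0.2676,  0.0379]), array([-0.9776,  0.2099, -0.0146]), np.float64(0.001), np.int64(142)]
```

```bash
cat >> h.py <<'E'
from scipy.spatial.transform import Rotation as Rn, Slerp
def down(yaw,pitch=0.):   # tool pose whose held scanner has beam yaw/pitch(down+); scanner x = -tool x, z = -tool z
    Rs=Rn.from_euler('ZY',[yaw,pitch]); return Rs*Rn.from_matrix(np.diag([-1.,1,-1]))
def plan(p1,R1,p0=None,R0=None,vmax=.155,wmax=.075,nmin=1):
    s=read_state(); p=np.array(s['tcp_pos']) if p0 is None else np.array(p0); R=Rn.from_quat(s['eef_rot']) if R0 is None else R0
    ang=(R.inv()*R1).magnitude(); n=int(max(nmin,np.ceil(np.linalg.norm(p1-p)/.25/vmax),np.ceil(ang/(np.pi/2)/wmax)))
    sl=Slerp([0,1],Rn.concatenate([R,R1])); ps=p
    for k in range(1,n+1):
        f=k/n; d=np.round(R.inv().apply(ps+(p1-ps)*f-p)/.25,3); w=np.round((R.inv()*sl(f)).as_rotvec()/(np.pi/2),3)
        print(k,d.tolist(),w.tolist()); p=p+R.apply(d*.25); R=R*Rn.from_rotvec(w*np.pi/2)
    print("end",p.round(4),"n",n)
E
python3 - <<'E'
from h import *
plan(np.array([.48,.01,.25]),down(-.06))
m=camera_model("wrist");R,t=RT(m);T=Rn.from_quat(read_state()['eef_rot']);p=read_state()['tcp_pos']
print("cam in tool",T.inv().apply(-R.T@t-p),"view dir tool",T.inv().apply(R[2]))
# label bars
for n,(x0,y0,x1,y1) in (("scene",(350,278,380,330)),("side",(320,245,350,290))):
    f=np.load(f"pics/{n}0.npz");P=cloud(camera_model(n),f['d']);g=cv2.cvtColor(f['p'],cv2.COLOR_RGB2GRAY)
    M=(g<75)&(P[...,2]>.015)&(P[...,2]<.07)&(P[...,0]<.60)&(P[...,0]>.52);Z=np.zeros_like(M);Z[y0:y1,x0:x1]=1;M&=Z
    q=P[M];v,u=np.nonzero(M);print(n,"px",u.mean(),v.mean(),u.min(),u.max(),v.min(),v.max(),"med",np.median(q,0),"pct",np.nanpercentile(q,[3,97],axis=0),len(q))
    print(np.linalg.svd(q-q.mean(0))[2][2])
E
```

```text
1 [-0.107, -0.107, 0.011] [-0.0, -0.0, -0.016]
2 [-0.103, -0.11, 0.01] [-0.0, -0.0, -0.016]
3 [-0.101, -0.113, 0.011] [-0.0, -0.0, -0.015]
4 [-0.099, -0.114, 0.01] [-0.0, -0.0, -0.016]
5 [-0.095, -0.118, 0.011] [-0.0, -0.0, -0.016]
6 [-0.093, -0.119, 0.01] [-0.0, -0.0, -0.016]
7 [-0.089, -0.122, 0.011] [-0.0, -0.0, -0.016]
8 [-0.087, -0.124, 0.01] [-0.001, -0.0, -0.015]
9 [-0.083, -0.126, 0.01] [0.0, -0.0, -0.016]
10 [-0.08, -0.128, 0.011] [0.0, -0.0, -0.016]
11 [-0.077, -0.13, 0.01] [0.0, -0.0, -0.016]
12 [-0.074, -0.132, 0.01] [0.0, -0.0, -0.015]
13 [-0.07, -0.134, 0.011] [0.0, -0.0, -0.016]
14 [-0.068, -0.136, 0.01] [0.0, -0.0, -0.016]
15 [-0.063, -0.137, 0.01] [-0.0, -0.0, -0.016]
16 [-0.061, -0.138, 0.011] [-0.0, -0.0, -0.016]
end [0.4801 0.0101 0.2499] n 16
cam in tool [ 0.07563507  0.00024669 -0.09302346] view dir tool [-0.27134139  0.00177106  0.96248154]
scene px 360.7253886010363 296.64248704663214 350 370 278 316 med [ 0.55007312 -0.28918278  0.04172311] pct [[ 0.54547023 -0.322112    0.01832104]
 [ 0.57182861 -0.22548838  0.05900519]] 193
[-0.96812442  0.24172699 -0.06559857]
side px 326.82 257.985 320 334 245 279 med [ 0.5671649  -0.22449718  0.03648887] pct [[ 0.54904181 -0.31181162  0.01781121]
 [ 0.56978557 -0.18430868  0.05418656]] 200
[-0.98360472  0.17904461  0.02155885]
```

Emit:
jog_arm:
  deltas:
    - {"xyz": [-0.107,-0.107,0.01],"delta_rot": [0,0,-0.016],"jaw": 1}
    - {"xyz": [-0.103,-0.11,0.01],"delta_rot": [0,0,-0.016],"jaw": 1}
    - {"xyz": [-0.101,-0.113,0.01],"delta_rot": [0,0,-0.016],"jaw": 1}
    - {"xyz": [-0.099,-0.114,0.01],"delta_rot": [0,0,-0.016],"jaw": 1}
    - {"xyz": [-0.095,-0.118,0.01],"delta_rot": [0,0,-0.016],"jaw": 1}
    - {"xyz": [-0.093,-0.119,0.01],"delta_rot": [0,0,-0.016],"jaw": 1}
    - {"xyz": [-0.089,-0.122,0.01],"delta_rot": [0,0,-0.016],"jaw": 1}
    - {"xyz": [-0.087,-0.124,0.01],"delta_rot": [0,0,-0.016],"jaw": 1}

```text
time: 0.77
tcp_pos: [0.3839, 0.295, 0.2719]
eef_rot: [0.127, 0.992, -0.0, -0.0]
contact_force: [1.3, -0.1, -0.5]
opening: 1.0
grip_force: 0.0
```

Emit:
jog_arm:
  deltas:
    - {"xyz": [-0.083,-0.126,0.01],"delta_rot": [0,0,-0.016],"jaw": 1}
    - {"xyz": [-0.08,-0.128,0.01],"delta_rot": [0,0,-0.016],"jaw": 1}
    - {"xyz": [-0.077,-0.13,0.01],"delta_rot": [0,0,-0.016],"jaw": 1}
    - {"xyz": [-0.074,-0.132,0.01],"delta_rot": [0,0,-0.016],"jaw": 1}
    - {"xyz": [-0.07,-0.134,0.01],"delta_rot": [0,0,-0.016],"jaw": 1}
    - {"xyz": [-0.068,-0.136,0.01],"delta_rot": [0,0,-0.016],"jaw": 1}
    - {"xyz": [-0.063,-0.137,0.01],"delta_rot": [0,0,-0.016],"jaw": 1}
    - {"xyz": [-0.061,-0.138,0.01],"delta_rot": [0,0,-0.016],"jaw": 1}

```text
time: 1.43
tcp_pos: [0.4816, 0.0091, 0.252]
eef_rot: [0.027, 1.0, 0.0, 0.0]
contact_force: [-0.1, 0.3, 0.0]
opening: 0.999
grip_force: 0.0
```

Emit:
jog_arm:
  deltas:
    - {"xyz": [0,0,0],"delta_rot": [0,0,0],"jaw": 1}
    - {"xyz": [0,0,0],"delta_rot": [0,0,0],"jaw": 1}
    - {"xyz": [0,0,0],"delta_rot": [0,0,0],"jaw": 1}

```text
time: 1.68
tcp_pos: [0.4814, 0.0114, 0.252]
eef_rot: [0.028, 1.0, 0.0, -0.0]
contact_force: [-0.3, 0.5, -0.4]
opening: 1.003
grip_force: 0.0
```

```bash
python3 - <<'E'
from h import *
s=read_state();print(s['time'],s['tcp_pos'],down(0).inv()*Rn.from_quat(s['eef_rot']),s['contact_force'])
m=camera_model("wrist");p,d=camera("wrist");np.savez("pics/w1.npz",p=p,d=d,m=m);cv2.imwrite("pics/w1.png",p[:,:,::-1])
E
```

```text
1.6833 [0.48138223 0.01140229 0.25196724] Rotation.from_matrix(array([[ 9.98486172e-01, -5.49985136e-02,  7.26391358e-04],
                            [ 5.49981678e-02,  9.98486336e-01,  4.87697315e-04],
                            [-7.52114474e-04, -4.47008831e-04,  9.99999617e-01]])) [-0.32559963  0.50723315 -0.43834304]
```

View pics/w1.png

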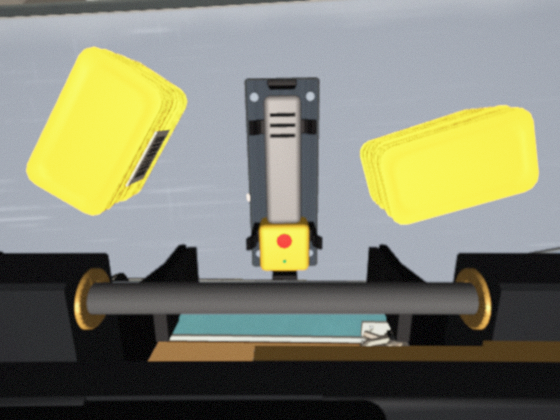

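The wrist view shows the scanner in its cradle. The head is at (284,245), the tail at (283,97) and the base spans (246–320, 78–268). The two yellow stacks lie to left and right; the left one carries a decoy label at (150,157), to be left alone. Now I'll measure the scanner and cradle.

```bash
python3 - <<'E'
from h import *
f=np.load("pics/w1.npz",allow_pickle=True);m=f['m'].item();P=cloud(m,f['d']);img=f['p'];hsv=cv2.cvtColor(img,cv2.COLOR_RGB2HSV);g=cv2.cvtColor(img,cv2.COLOR_RGB2GRAY)
def rect(M,h=None,nm=""):
    M=M.astype(np.uint8)
    Q=P[M>0];z=np.nanpercentile(Q[:,2],[5,50,95])
    W=on_plane(m,np.argwhere(M)[:,::-1],z[1] if h is None else h)[:,:2].astype(np.float32)
    (c,wh,a)=cv2.minAreaRect(W)
    print(nm,"n",M.sum(),"z",z.round(4),"ctr",np.round(c,4),"wh",np.round(wh,4),"ang",round(a,2));return W
Y=cv2.inRange(hsv,(18,100,60),(38,255,255))>0; B=np.zeros_like(Y);B[60:285,235:335]=1
R=((hsv[...,0]<12)|(hsv[...,0]>170))&(hsv[...,1]>120)
hp=(Y|R)&B&(P[...,2]>.060); rect(hp,None,"head top")
rect(R&B&(P[...,2]>.05),None,"button")
gr=B&~Y&~R&(P[...,2]>.055)&(g>90); l=cv2.connectedComponents(gr.astype(np.uint8))[1]; gr=l==l[180,284]; rect(gr,None,"grip top")
al=B&(P[...,2]>.045);rect(al,.06,"all high")
base=B&(P[...,2]<.014)&(P[...,2]>.004)&(g<75);rect(base,None,"base")
sad=B&(P[...,2]>.04)&(g<60)&~Y;print("saddle px",sad.sum(),np.nanpercentile(P[sad],[2,50,98],axis=0).round(3).tolist())
E
```

```text
head top n 2251 z [0.0628 0.0664 0.0678] ctr [0.5168 0.0124] wh [0.0434 0.0428] ang 86.9
button n 152 z [0.0665 0.0675 0.0688] ctr [0.5109 0.0123] wh [0.0112 0.0119] ang 86.89
grip top n 4293 z [0.0619 0.0643 0.0656] ctr [0.444 0.015] wh [0.0287 0.1042] ang 87.73
all high n 8278 z [0.0501 0.0646 0.0685] ctr [0.4681 0.0156] wh [0.091  0.1765] ang 86.89
base n 201 z [0.0073 0.0088 0.0117] ctr [0.4768 0.0149] wh [0.0684 0.2037] ang 87.4
saddle px 1240 [[0.379, -0.019, 0.043], [0.447, 0.015, 0.054], [0.556, 0.044, 0.268]]
```

```bash
python3 - <<'E'
from h import *
f=np.load("pics/w1.npz",allow_pickle=True);m=f['m'].item();P=cloud(m,f['d'])
B=np.zeros(P.shape[:2],bool);B[60:285,235:335]=1
b=B&(P[...,2]>.0055)&(P[...,2]<.03);W=P[b][:,:2].astype(np.float32);print("base",cv2.minAreaRect(W),np.median(P[b][:,2]))
for n in ("scene","side"):
    f=np.load(f"pics/{n}0.npz");mm=camera_model(n);P=cloud(mm,f['d']);g=cv2.cvtColor(f['p'],cv2.COLOR_RGB2GRAY);hsv=cv2.cvtColor(f['p'],cv2.COLOR_RGB2HSV)
    box=(P[...,0]>.5)&(P[...,0]<.70)&(P[...,1]>-.40)&(P[...,1]<-.18)
    buff=(hsv[...,0]<25)&(hsv[...,2]>120)
    T=(box&buff&(P[...,2]>.066)&(P[...,2]<.08)).astype(np.uint8);k,l,st,c=cv2.connectedComponentsWithStats(T);i=1+st[1:,4].argmax()
    z=np.nanmedian(P[l==i][:,2]);W=on_plane(mm,np.argwhere(l==i)[:,::-1],.074)[:,:2].astype(np.float32);r=cv2.minAreaRect(W)
    print(n,"top z",z,r,cv2.boxPoints(r).round(3).tolist())
    bars=box&(g<85)&(P[...,2]>.022)&(P[...,2]<.066)&(P[...,0]<.59)&(P[...,1]<-.2)
    k,l,st,c=cv2.connectedComponentsWithStats(bars.astype(np.uint8),connectivity=8)
    for i in range(1,k):
        if st[i,4]>15:
            q=P[l==i];print(n,"bars",st[i],"mean",q.mean(0).round(4),np.percentile(q,[3,97],axis=0).round(4).tolist(),cv2.fitLine(q[:,:2].astype(np.float32),cv2.DIST_HUBER,0,.01,.01).ravel().round(3))
E
```

```text
base ((0.47609105706214905, 0.015372376888990402), (0.1068517342209816, 0.20587922632694244), 87.06448364257812) 0.008533929668822132
scene top z 0.07336383766713661 ((0.5822170972824097, -0.3045668601989746), (0.12510283291339874, 0.07005031406879425), 80.22239685058594) [[0.5370000004768372, -0.36000001430511475], [0.6060000061988831, -0.3720000088214874], [0.6269999742507935, -0.24899999797344208], [0.5580000281333923, -0.2370000034570694]]
scene bars [344 261  15  25 194] mean [ 0.5695 -0.2189  0.0445] [[0.5653, -0.2328, 0.0232], [0.5819, -0.2022, 0.0626]] [ 0.057 -0.998  0.568 -0.22 ]
scene bars [359 290  13  27 145] mean [ 0.5487 -0.3     0.0474] [[0.5453, -0.3229, 0.0332], [0.5529, -0.2749, 0.0607]] [ 0.157  0.988  0.548 -0.303]
side top z 0.07227625943209215 ((0.5865763425827026, -0.2861429452896118), (0.18205440044403076, 0.06781722605228424), 81.49793243408203) [[0.5400000214576721, -0.3709999918937683], [0.6069999933242798, -0.38100001215934753], [0.6340000033378601, -0.20100000500679016], [0.5659999847412109, -0.19099999964237213]]
side bars [323 241  13  38 172] mean [ 0.561  -0.2515  0.0405] [[0.5485, -0.314, 0.023], [0.5699, -0.2021, 0.0568]] [ 0.199  0.98   0.558 -0.265]
```

Emit:
jog_arm:
  deltas:
    - {"xyz": [0.033,0.006,0.12],"delta_rot": [0,0,0],"jaw": 1}
    - {"xyz": [0.033,0.006,0.12],"delta_rot": [0,0,0],"jaw": 1}
    - {"xyz": [0,0,0.1],"delta_rot": [0,0,0],"jaw": 1}
    - {"xyz": [0,0,0],"delta_rot": [0,0,0],"jaw": 1}
    - {"xyz": [0,0,0],"delta_rot": [0,0,0],"jaw": 1}
    - {"xyz": [0,0,0],"delta_rot": [0,0,0],"jaw": 1}

```text
time: 2.23
tcp_pos: [0.4663, 0.0158, 0.1687]
eef_rot: [0.027, 1.0, 0.0, 0.001]
contact_force: [1.0, -0.0, 0.9]
opening: 0.998
grip_force: 0.0
```

Emit:
jog_arm:
  deltas:
    - {"xyz": [0,-0.004,0.09],"delta_rot": [0,0,0],"jaw": 1}
    - {"xyz": [0,0,0.09],"delta_rot": [0,0,0],"jaw": 1}
    - {"xyz": [0,0,0.09],"delta_rot": [0,0,0],"jaw": 1}
    - {"xyz": [0,0,0],"delta_rot": [0,0,0],"jaw": 1}
    - {"xyz": [0,0,0],"delta_rot": [0,0,0],"jaw": 1}

```text
time: 2.65
tcp_pos: [0.4659, 0.0141, 0.1007]
eef_rot: [0.027, 1.0, -0.0, 0.0]
contact_force: [-0.0, 0.0, 0.3]
opening: 1.003
grip_force: 0.0
```

```bash
python3 - <<'E'
from h import *
f=np.load("pics/w1.npz",allow_pickle=True);m=f['m'].item()
print("base corners",on_plane(m,[(246,79),(319,78),(252,267),(315,265)],.008).round(4).tolist())
print("scanner tail/front top",on_plane(m,[(283,97),(284,270)],.065).round(4).tolist())
s=read_state();print(s['tcp_pos'],s['contact_force'],(Rn.from_quat(s['eef_rot'])*down(0).inv()).as_rotvec())
E
```

```text
base corners [[0.3733, -0.0148, 0.008], [0.376, 0.0524, 0.008], [0.5617, -0.0239, 0.008], [0.563, 0.0435, 0.008]]
scanner tail/front top [[0.3934, 0.0181, 0.065], [0.5398, 0.0112, 0.065]]
[0.465932   0.01408889 0.10070796] [-0.00097116  0.01377614  0.32559889] [-0.00013852 -0.00037348 -0.05434239]
```

Emit:
jog_arm:
  deltas:
    - {"xyz": [0,0,0],"delta_rot": [0,0,0],"jaw": -1}
    - {"xyz": [0,0,0],"delta_rot": [0,0,0],"jaw": -1}
    - {"xyz": [0,0,0],"delta_rot": [0,0,0],"jaw": -1}
    - {"xyz": [0,0,0],"delta_rot": [0,0,0],"jaw": -1}
    - {"xyz": [0,0,0],"delta_rot": [0,0,0],"jaw": -1}
    - {"xyz": [0,0,0],"delta_rot": [0,0,0],"jaw": -1}
    - {"xyz": [0,0,0],"delta_rot": [0,0,0],"jaw": -1}
    - {"xyz": [0,0,0],"delta_rot": [0,0,0],"jaw": -1}
  newtons: 30

```text
time: 3.32
tcp_pos: [0.4653, 0.0139, 0.0998]
eef_rot: [0.027, 1.0, 0.0, 0.0]
contact_force: [0.8, 0.9, -0.1]
opening: 0.478
grip_force: 0.0
```

Emit:
jog_arm:
  deltas:
    - {"xyz": [0,0,0],"delta_rot": [0,0,0],"jaw": -1}
    - {"xyz": [0,0,0],"delta_rot": [0,0,0],"jaw": -1}
    - {"xyz": [0,0,-0.02],"delta_rot": [0,0,0],"jaw": -1}
    - {"xyz": [0,0,-0.05],"delta_rot": [0,0,0],"jaw": -1}
    - {"xyz": [0,0,-0.09],"delta_rot": [0,0,0],"jaw": -1}
    - {"xyz": [0,0,-0.12],"delta_rot": [0,0,0],"jaw": -1}
    - {"xyz": [0,0,-0.12],"delta_rot": [0,0,0],"jaw": -1}
    - {"xyz": [0,0,-0.12],"delta_rot": [0,0,0],"jaw": -1}

```text
time: 3.98
tcp_pos: [0.4648, 0.0136, 0.2311]
eef_rot: [0.027, 1.0, -0.0, -0.0]
contact_force: [0.8, 0.7, -1.5]
opening: 0.343
grip_force: 30.0
```

Emit:
jog_arm:
  deltas:
    - {"xyz": [0,0,-0.08],"delta_rot": [0,0,0],"jaw": -1}
    - {"xyz": [0,0,0],"delta_rot": [0,0,0],"jaw": -1}
    - {"xyz": [0,0,0],"delta_rot": [0,0,0],"jaw": -1}
    - {"xyz": [0,0,0],"delta_rot": [0,0,0],"jaw": -1}

```text
time: 4.32
tcp_pos: [0.4646, 0.0138, 0.2488]
eef_rot: [0.027, 1.0, -0.0, -0.001]
contact_force: [-0.3, -0.5, -1.7]
opening: 0.344
grip_force: 30.0
```

```bash
python3 - <<'E'
from h import *
s=read_state();print(s['tcp_pos'],s['opening']*87,s['grip_force'])
m=camera_model("wrist");T=Rn.from_quat(s['eef_rot']);p,d=camera("wrist");np.savez("pics/w2.npz",p=p,d=d,m=m)
o=[p]
for n in ("scene","side"):
    q,dd=camera(n);np.savez(f"pics/{n}1.npz",p=q,d=dd);o.append(q[100:300,150:430])
cv2.imwrite("pics/w2.png",cv2.cvtColor(np.vstack([cv2.resize(o[0],(800,600))[:330],cv2.resize(np.hstack(o[1:]),(800,270))[:270]]),cv2.COLOR_RGB2BGR))
E
```

```text
[0.4645832  0.01381329 0.24880937] 29.891689613679585 29.97707932256162
```

View pics/w2.png

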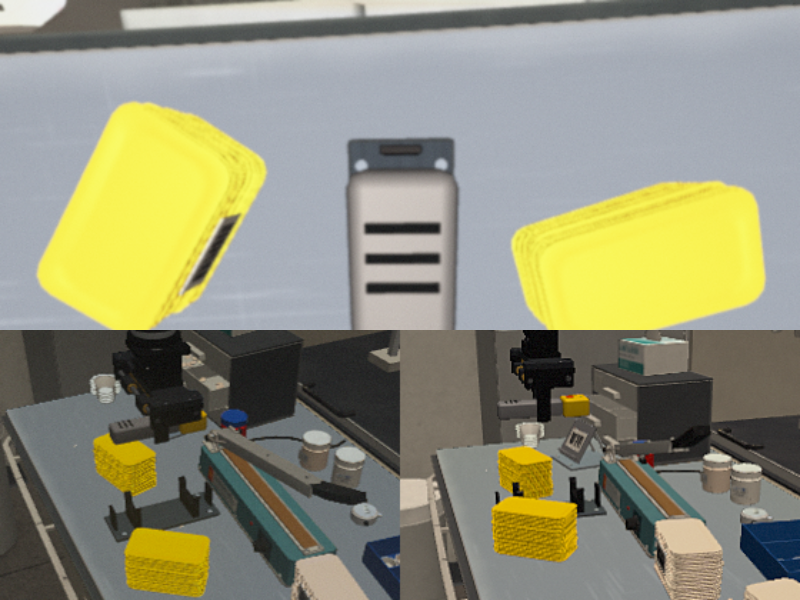

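Held at 30 mm opening with 30 N, cradle empty and nothing else moved. The scanner tail is visible at (400,250) in the enlarged wrist view. Next I'll check the scanner's pose in the hand and the cradle, then plan the card pose.

```bash
python3 - <<'E'
from h import *
s=read_state();T=Rn.from_quat(s['eef_rot']);tp=np.array(s['tcp_pos'])
f=np.load("pics/w2.npz",allow_pickle=True);m=f['m'].item();P=cloud(m,f['d']);g=cv2.cvtColor(f['p'],cv2.COLOR_RGB2GRAY)
Q=T.inv().apply(P.reshape(-1,3)-tp).reshape(P.shape)
M=(Q[...,2]<.06)&(Q[...,2]>.02)&(abs(Q[...,1])<.03)&(Q[...,0]>.02)&(Q[...,0]<.12);M[240:]=0
q=Q[M];print("tail tool-frame pct",np.percentile(q,[1,50,99],axis=0).round(4).tolist(),"slope",np.linalg.lstsq(np.c_[q[:,:2],np.ones(len(q))],q[:,2],rcond=None)[0])
W=q[:,:2].astype(np.float32);print(cv2.minAreaRect(W))
# empty cradle in fixed views
for n in("scene","side"):
    f=np.load(f"pics/{n}1.npz");mm=camera_model(n);P=cloud(mm,f['d']);g=cv2.cvtColor(f['p'],cv2.COLOR_RGB2GRAY);g=g
    M=(P[...,0]>.35)&(P[...,0]<.59)&(P[...,1]>-.05)&(P[...,1]<.085)&(g<75)&(P[...,2]>-.01)&(P[...,2]<.075)
    l,st=cv2.connectedComponentsWithStats(M.astype(np.uint8))[1:3];i=1+st[1:,4].argmax();M=l==i
    hi=P[M&(P[...,2]>.025)];lo=M&(P[...,2]<.013)
    a=hi[hi[:,0]<.466];b=hi[hi[:,0]>.466]
    for w in(a,b):
        if len(w): print(n,"saddle",len(w),w.mean(0).round(4),np.percentile(w,[2,98],axis=0).round(3).tolist())
    W=on_plane(mm,np.argwhere(lo)[:,::-1],.008)[:,:2].astype(np.float32);print(n,"base",cv2.minAreaRect(W))
C=np.array([.5955,.300,.0535]);R=down(.131,.53);d=R.apply([-1,0,0]);print("beam",d)
O=C-.137*d; tgt=O+.051*R.apply([0,0,-1]);print("TCP",tgt);plan(tgt,R,vmax=.12)
E
```

```text
tail tool-frame pct [[0.0275, -0.0137, 0.033], [0.0521, 0.001, 0.0349], [0.0734, 0.0154, 0.0396]] slope [0.02087809 0.00188721 0.03408561]
((0.04981936514377594, 0.0009040739387273788), (0.03015795722603798, 0.04825068637728691), 89.3993911743164)
scene saddle 190 [0.407  0.0125 0.0409] [[0.379, -0.012, 0.026], [0.421, 0.04, 0.058]]
scene saddle 531 [0.5601 0.0121 0.0424] [[0.512, -0.045, 0.026], [0.588, 0.078, 0.061]]
scene base ((0.4788702130317688, 0.02461491897702217), (0.11546050757169724, 0.21081264317035675), 87.02633666992188)
side saddle 325 [0.5544 0.0125 0.0411] [[0.513, -0.039, 0.026], [0.589, 0.078, 0.058]]
side base ((0.5477854609489441, 0.016204480081796646), (0.11848250776529312, 0.07328327745199203), 85.3663558959961)
beam [ 0.85541434  0.11270473 -0.50553334]
TCP [0.50386953 0.28792727 0.16676123]
1 [-0.01, 0.11, 0.032] [0.003, 0.033, -0.012]
2 [-0.013, 0.111, 0.032] [0.003, 0.034, -0.011]
3 [-0.018, 0.11, 0.03] [0.003, 0.033, -0.012]
4 [-0.02, 0.11, 0.028] [0.003, 0.034, -0.011]
5 [-0.024, 0.11, 0.027] [0.003, 0.033, -0.012]
6 [-0.028, 0.109, 0.025] [0.003, 0.034, -0.011]
7 [-0.03, 0.109, 0.023] [0.004, 0.033, -0.012]
8 [-0.034, 0.108, 0.02] [0.003, 0.034, -0.011]
9 [-0.037, 0.108, 0.019] [0.003, 0.033, -0.012]
10 [-0.04, 0.108, 0.015] [0.003, 0.034, -0.011]
end [0.504  0.288  0.1668] n 10
```

Emit:
jog_arm:
  deltas:
    - {"xyz": [-0.01,0.11,0.032],"delta_rot": [0.003,0.034,-0.012],"jaw": -1}
    - {"xyz": [-0.013,0.111,0.032],"delta_rot": [0.003,0.034,-0.011],"jaw": -1}
    - {"xyz": [-0.018,0.11,0.03],"delta_rot": [0.003,0.033,-0.012],"jaw": -1}
    - {"xyz": [-0.02,0.11,0.028],"delta_rot": [0.003,0.034,-0.011],"jaw": -1}
    - {"xyz": [-0.024,0.11,0.027],"delta_rot": [0.003,0.033,-0.012],"jaw": -1}
    - {"xyz": [-0.028,0.109,0.025],"delta_rot": [0.003,0.034,-0.011],"jaw": -1}
    - {"xyz": [-0.03,0.109,0.023],"delta_rot": [0.004,0.033,-0.012],"jaw": -1}
    - {"xyz": [-0.034,0.108,0.02],"delta_rot": [0.003,0.034,-0.011],"jaw": -1}

```text
time: 5.13
tcp_pos: [0.4967, 0.2344, 0.1832]
eef_rot: [-0.046, 0.976, -0.014, -0.212]
contact_force: [0.4, -1.0, -0.3]
opening: 0.341
grip_force: 30.0
```

Emit:
jog_arm:
  deltas:
    - {"xyz": [-0.037,0.108,0.019],"delta_rot": [0.003,0.033,-0.012],"jaw": -1}
    - {"xyz": [-0.04,0.108,0.025],"delta_rot": [0.003,0.034,-0.011],"jaw": -1}
    - {"xyz": [0,0,0],"delta_rot": [0,0,0],"jaw": -1}
    - {"xyz": [0,0,0],"delta_rot": [0,0,0],"jaw": -1}
    - {"xyz": [0,0,0],"delta_rot": [0,0,0],"jaw": -1}
    - {"xyz": [0,0,0],"delta_rot": [0,0,0],"jaw": -1}

```text
time: 5.63
tcp_pos: [0.5042, 0.2866, 0.1667]
eef_rot: [-0.062, 0.963, -0.017, -0.26]
contact_force: [-0.5, 0.4, -1.2]
opening: 0.341
grip_force: 30.0
```

```bash
cat > chk.py <<'E'
from h import *
import sys
def check(C,n_,tag):
    s=read_state();T=Rn.from_quat(s['eef_rot']);tp=np.array(s['tcp_pos']);print("t",s['time'],"tcp",tp.round(4),"grip",s['grip_force'])
    Rs=T*Rn.from_matrix(np.diag([-1.,1,-1]));O=tp+T.apply([0,0,.0495])
    print("target in window frame (by kinematics)",(Rs.inv().apply(C-O)-[.075,0,0]).round(4),"angle",np.arccos(Rs.apply([1,0,0])@n_).round(3))
    tiles=[]
    for n in("scene","side"):
        p,d=camera(n);np.savez(f"pics/{n}_{tag}.npz",p=p,d=d);m=camera_model(n);P=cloud(m,d);hsv=cv2.cvtColor(p,cv2.COLOR_RGB2HSV)
        Q=Rs.inv().apply(P.reshape(-1,3)-O).reshape(P.shape)
        M=(cv2.inRange(hsv,(18,100,50),(38,255,255))>0)&(Q[...,0]>.01)&(Q[...,0]<.09)&(abs(Q[...,1])<.035)&(abs(Q[...,2])<.03)
        q=Q[M];print(n,"head in nominal scanner frame",len(q),np.percentile(q,[3,50,97],axis=0).round(4).tolist() if len(q) else '')
        K_=cv2.projectPoints(np.array([C,O+Rs.apply([.075,0,0])]),np.array(m['rvec']),np.array(m['tvec']),K(m),np.array(m['D']))[0][:,0]
        c=K_.mean(0).astype(int);x0,y0=np.clip(c-[60,55],0,[440,310]);t=cv2.resize(p[y0:y0+110,x0:x0+120],(400,367),interpolation=cv2.INTER_CUBIC)
        k=((K_-[x0,y0])*400/120).astype(int);cv2.line(t,tuple(map(int,k[0])),tuple(map(int,k[1])),(0,255,0),1);tiles.append(t)
    cv2.imwrite(f"pics/chk_{tag}.png",np.hstack(tiles)[:,:,::-1])
E
python3 - <<'E'
from chk import *
check(np.array([.5955,.300,.0535]),np.array([.855,.113,-.506]),"card")
E
```

```text
t 5.6333 tcp [0.5042 0.2866 0.1667] grip 29.97687011025846
target in window frame (by kinematics) [ 0.0617  0.0017 -0.0017] angle 0.014
scene head in nominal scanner frame 185 [[0.0288, -0.025, -0.0123], [0.0472, -0.0198, 0.0057], [0.0701, 0.0091, 0.0167]]
side head in nominal scanner frame 163 [[0.032, -0.0259, -0.0151], [0.0507, -0.0205, -0.0007], [0.0748, -0.0038, 0.0137]]
```

View pics/chk_card.png

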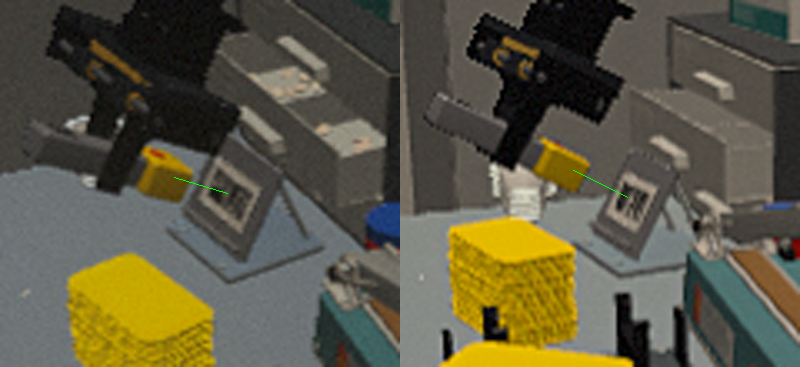

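The computed beam (green) runs from the head to the middle of the card's code in both views, at (228,193) and (629,197). I'll hold steady.

Emit:
jog_arm:
  deltas:
    - {"xyz": [0,0,0],"delta_rot": [0,0,0],"jaw": -1}
    - {"xyz": [0,0,0],"delta_rot": [0,0,0],"jaw": -1}
    - {"xyz": [0,0,0],"delta_rot": [0,0,0],"jaw": -1}
    - {"xyz": [0,0,0],"delta_rot": [0,0,0],"jaw": -1}
    - {"xyz": [0,0,0],"delta_rot": [0,0,0],"jaw": -1}
    - {"xyz": [0,0,0],"delta_rot": [0,0,0],"jaw": -1}
    - {"xyz": [0,0,0],"delta_rot": [0,0,0],"jaw": -1}
    - {"xyz": [0,0,0],"delta_rot": [0,0,0],"jaw": -1}

```text
time: 6.4
tcp_pos: [0.5037, 0.2881, 0.1663]
eef_rot: [-0.063, 0.963, -0.017, -0.261]
contact_force: [-0.8, 0.1, -2.5]
opening: 0.343
grip_force: 30.0
```

Emit:
jog_arm:
  deltas:
    - {"xyz": [0,0,0],"delta_rot": [0,0,0],"jaw": -1}
    - {"xyz": [0,0,0],"delta_rot": [0,0,0],"jaw": -1}
    - {"xyz": [0,0,0],"delta_rot": [0,0,0],"jaw": -1}
    - {"xyz": [0,0,0],"delta_rot": [0,0,0],"jaw": -1}
    - {"xyz": [0,0,0],"delta_rot": [0,0,0],"jaw": -1}
    - {"xyz": [0,0,0],"delta_rot": [0,0,0],"jaw": -1}
    - {"xyz": [0,0,0],"delta_rot": [0,0,0],"jaw": -1}
    - {"xyz": [0,0,0],"delta_rot": [0,0,0],"jaw": -1}

```text
time: 7.07
tcp_pos: [0.5038, 0.288, 0.1663]
eef_rot: [-0.063, 0.963, -0.017, -0.261]
contact_force: [-0.2, -0.7, -1.8]
opening: 0.339
grip_force: 30.0
```

```bash
python3 - <<'E'
from h import *
A=np.array([.45,.27,.24]);R1=down(-.165,0)
print("retract+unpitch");plan(A,R1,vmax=.13)
V=np.array([.415,-.275,.22]);print("transit");plan(V,R1,A,R1,vmax=.15)
L=np.array([.548,-.299,.044]);d=R1.apply([-1,0,0]);O=L-.14*d;t=O+[0,0,.0495+.002];print("scan TCP",t);plan(t,R1,V,R1,vmax=.12)
E
```

```text
retract+unpitch
1 [0.057, -0.007, -0.024] [-0.008, -0.056, 0.031]
2 [0.054, -0.01, -0.028] [-0.009, -0.055, 0.03]
3 [0.051, -0.012, -0.034] [-0.008, -0.056, 0.031]
4 [0.047, -0.013, -0.037] [-0.008, -0.056, 0.03]
5 [0.043, -0.015, -0.042] [-0.008, -0.056, 0.031]
6 [0.038, -0.017, -0.046] [-0.009, -0.055, 0.031]
end [0.4501 0.27   0.2399] n 6
transit
1 [-0.015, -0.145, 0.005] [0.0, 0.0, 0.0]
2 [-0.014, -0.145, 0.006] [0.0, 0.0, 0.0]
3 [-0.015, -0.145, 0.005] [0.0, 0.0, 0.0]
4 [-0.015, -0.145, 0.005] [0.0, 0.0, 0.0]
5 [-0.014, -0.144, 0.006] [0.0, 0.0, 0.0]
6 [-0.015, -0.145, 0.005] [0.0, 0.0, 0.0]
7 [-0.015, -0.145, 0.005] [0.0, 0.0, 0.0]
8 [-0.014, -0.145, 0.006] [0.0, 0.0, 0.0]
9 [-0.015, -0.145, 0.005] [0.0, 0.0, 0.0]
10 [-0.015, -0.145, 0.005] [0.0, 0.0, 0.0]
11 [-0.014, -0.145, 0.006] [0.0, 0.0, 0.0]
12 [-0.015, -0.145, 0.005] [0.0, 0.0, 0.0]
13 [-0.015, -0.145, 0.005] [0.0, 0.0, 0.0]
14 [-0.014, -0.144, 0.006] [0.0, 0.0, 0.0]
15 [-0.015, -0.145, 0.005] [0.0, 0.0, 0.0]
end [ 0.415  -0.2749  0.22  ] n 15
scan TCP [ 0.40990143 -0.27600467  0.0955    ]
1 [0.004, -0.001, 0.1] [0.0, 0.0, 0.0]
2 [0.004, -0.002, 0.099] [0.0, 0.0, 0.0]
3 [0.004, -0.001, 0.1] [0.0, 0.0, 0.0]
4 [0.004, -0.002, 0.099] [0.0, 0.0, 0.0]
5 [0.003, -0.001, 0.1] [0.0, 0.0, 0.0]
end [ 0.41   -0.2759  0.0955] n 5
```

Emit:
jog_arm:
  deltas:
    - {"xyz": [0.057,-0.007,-0.024],"delta_rot": [-0.008,-0.056,0.031],"jaw": -1}
    - {"xyz": [0.054,-0.01,-0.028],"delta_rot": [-0.009,-0.055,0.03],"jaw": -1}
    - {"xyz": [0.051,-0.012,-0.034],"delta_rot": [-0.008,-0.056,0.031],"jaw": -1}
    - {"xyz": [0.047,-0.013,-0.037],"delta_rot": [-0.008,-0.056,0.03],"jaw": -1}
    - {"xyz": [0.043,-0.015,-0.042],"delta_rot": [-0.008,-0.056,0.031],"jaw": -1}
    - {"xyz": [0.038,-0.017,-0.046],"delta_rot": [-0.009,-0.055,0.031],"jaw": -1}
    - {"xyz": [-0.008,-0.075,0],"delta_rot": [0,0,0],"jaw": -1}
    - {"xyz": [-0.015,-0.145,0.005],"delta_rot": [0,0,0],"jaw": -1}

```text
time: 7.73
tcp_pos: [0.445, 0.2188, 0.2402]
eef_rot: [0.078, 0.997, 0.002, 0.001]
contact_force: [1.3, -0.3, -1.3]
opening: 0.342
grip_force: 30.0
```

Emit:
jog_arm:
  deltas:
    - {"xyz": [-0.015,-0.145,0.005],"delta_rot": [0,0,0],"jaw": -1}
    - {"xyz": [-0.015,-0.145,0.005],"delta_rot": [0,0,0],"jaw": -1}
    - {"xyz": [-0.015,-0.145,0.005],"delta_rot": [0,0,0],"jaw": -1}
    - {"xyz": [-0.015,-0.145,0.005],"delta_rot": [0,0,0],"jaw": -1}
    - {"xyz": [-0.015,-0.145,0.005],"delta_rot": [0,0,0],"jaw": -1}
    - {"xyz": [-0.015,-0.145,0.005],"delta_rot": [0,0,0],"jaw": -1}
    - {"xyz": [-0.015,-0.145,0.005],"delta_rot": [0,0,0],"jaw": -1}
    - {"xyz": [-0.015,-0.145,0.005],"delta_rot": [0,0,0],"jaw": -1}

```text
time: 8.4
tcp_pos: [0.4275, -0.0784, 0.2284]
eef_rot: [0.083, 0.997, 0.001, -0.001]
contact_force: [1.7, -0.5, -2.1]
opening: 0.346
grip_force: 30.0
```

Emit:
jog_arm:
  deltas:
    - {"xyz": [-0.015,-0.145,0.005],"delta_rot": [0,0,0],"jaw": -1}
    - {"xyz": [-0.015,-0.145,0.005],"delta_rot": [0,0,0],"jaw": -1}
    - {"xyz": [-0.015,-0.145,0.005],"delta_rot": [0,0,0],"jaw": -1}
    - {"xyz": [-0.015,-0.145,0.005],"delta_rot": [0,0,0],"jaw": -1}
    - {"xyz": [-0.008,-0.1,0.01],"delta_rot": [0,0,0],"jaw": -1}
    - {"xyz": [0,-0.05,0.02],"delta_rot": [0,0,0],"jaw": -1}
    - {"xyz": [0,0,0],"delta_rot": [0,0,0],"jaw": -1}
    - {"xyz": [0,0,0],"delta_rot": [0,0,0],"jaw": -1}

```text
time: 9.07
tcp_pos: [0.4143, -0.2594, 0.2156]
eef_rot: [0.084, 0.996, 0.001, -0.001]
contact_force: [-0.8, 0.5, -1.9]
opening: 0.342
grip_force: 30.0
```

```bash
python3 - <<'E'
from h import *
s=read_state();print(s['tcp_pos']);plan(np.array([.41,-.276,.0955]),down(-.165,0),vmax=.1)
E
```

```text
[ 0.41432825 -0.25938598  0.21558463]
1 [0.001, -0.014, 0.096] [0.0, -0.0, -0.0]
2 [0.001, -0.014, 0.096] [0.0, -0.001, -0.001]
3 [0.001, -0.013, 0.096] [0.0, 0.0, -0.0]
4 [0.001, -0.014, 0.096] [0.001, -0.0, -0.0]
5 [0.001, -0.014, 0.096] [-0.0, -0.001, -0.001]
end [ 0.4101 -0.2761  0.0956] n 5
```

Emit:
jog_arm:
  deltas:
    - {"xyz": [0.001,-0.03,0.06],"delta_rot": [0,0,0],"jaw": -1}
    - {"xyz": [0.001,-0.02,0.1],"delta_rot": [0,0,0],"jaw": -1}
    - {"xyz": [0.001,-0.019,0.1],"delta_rot": [0,0,0],"jaw": -1}
    - {"xyz": [0.001,0,0.1],"delta_rot": [0,0,0],"jaw": -1}
    - {"xyz": [0.001,0,0.08],"delta_rot": [0,0,0],"jaw": -1}
    - {"xyz": [0,0,0.04],"delta_rot": [0,0,0],"jaw": -1}
    - {"xyz": [0,0,0],"delta_rot": [0,0,0],"jaw": -1}
    - {"xyz": [0,0,0],"delta_rot": [0,0,0],"jaw": -1}

```text
time: 9.73
tcp_pos: [0.4115, -0.275, 0.0962]
eef_rot: [0.082, 0.997, 0.001, -0.0]
contact_force: [0.9, -0.2, -1.1]
opening: 0.339
grip_force: 30.0
```

```bash
python3 - <<'E'
from chk import *
check(np.array([.548,-.299,.044]),Rn.from_euler('z',-.165).apply([1,0,0]),"label")
E
```

```text
t 9.7333 tcp [ 0.4115 -0.275   0.0962] grip 29.976938562467694
target in window frame (by kinematics) [ 0.0637 -0.0014 -0.0025] angle 0.001
scene head in nominal scanner frame 128 [[0.0596, -0.0214, 0.0106], [0.0684, -0.0006, 0.0154], [0.0748, 0.0191, 0.0181]]
side head in nominal scanner frame 468 [[0.0354, -0.0241, -0.0126], [0.0577, -0.0208, 0.0063], [0.0762, 0.0126, 0.016]]
```

View pics/chk_label.png

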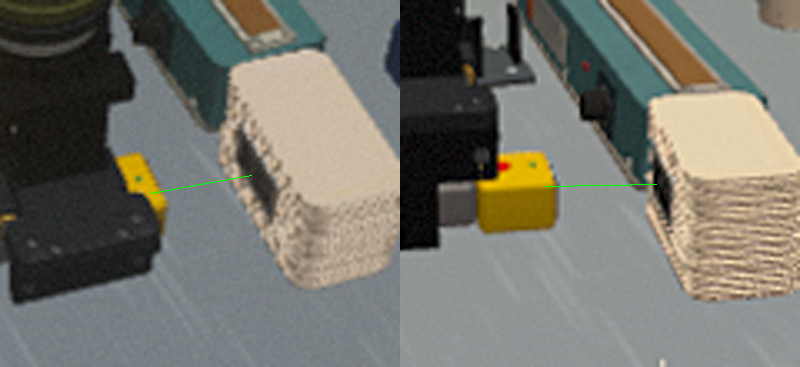

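The label's code spans about (237,135)–(275,220) in the scene crop, and my target (252,176) is its centre. The scanner sits about 3 mm high, so I'll lower it a touch and hold.

Emit:
jog_arm:
  deltas:
    - {"xyz": [0,0,0.012],"delta_rot": [0,0,0],"jaw": -1}
    - {"xyz": [0,0,0],"delta_rot": [0,0,0],"jaw": -1}
    - {"xyz": [0,0,0],"delta_rot": [0,0,0],"jaw": -1}
    - {"xyz": [0,0,0],"delta_rot": [0,0,0],"jaw": -1}
    - {"xyz": [0,0,0],"delta_rot": [0,0,0],"jaw": -1}
    - {"xyz": [0,0,0],"delta_rot": [0,0,0],"jaw": -1}
    - {"xyz": [0,0,0],"delta_rot": [0,0,0],"jaw": -1}
    - {"xyz": [0,0,0],"delta_rot": [0,0,0],"jaw": -1}

```text
time: 10.5
tcp_pos: [0.4111, -0.2757, 0.0929]
eef_rot: [0.083, 0.997, 0.0, -0.0]
contact_force: [0.1, 0.3, -0.9]
opening: 0.34
grip_force: 30.0
```

Emit:
jog_arm:
  deltas:
    - {"xyz": [0,0,0],"delta_rot": [0,0,0],"jaw": -1}
    - {"xyz": [0,0,0],"delta_rot": [0,0,0],"jaw": -1}
    - {"xyz": [0,0,0],"delta_rot": [0,0,0],"jaw": -1}
    - {"xyz": [0,0,0],"delta_rot": [0,0,0],"jaw": -1}
    - {"xyz": [0,0,0],"delta_rot": [0,0,0],"jaw": -1}
    - {"xyz": [0,0,0],"delta_rot": [0,0,0],"jaw": -1}
    - {"xyz": [0,0,0],"delta_rot": [0,0,0],"jaw": -1}
    - {"xyz": [0,0,0],"delta_rot": [0,0,0],"jaw": -1}

```text
time: 11.17
tcp_pos: [0.4111, -0.2757, 0.0929]
eef_rot: [0.083, 0.997, 0.0, -0.0]
contact_force: [-0.2, -0.7, -1.8]
opening: 0.342
grip_force: 30.0
```

```bash
python3 - <<'E'
from h import *
A=np.array([.39,-.27,.24]);R=Rn.from_quat(read_state()['eef_rot']);print("lift");plan(A,R,vmax=.13)
R1=down(-.0543);V=np.array([.4655,.014,.235]);print("transit");plan(V,R1,A,R,vmax=.14)
E
```

```text
lift
1 [0.017, 0.002, -0.118] [0.0, 0.0, 0.0]
2 [0.018, 0.002, -0.117] [0.0, 0.0, 0.0]
3 [0.017, 0.001, -0.118] [0.0, 0.0, 0.0]
4 [0.018, 0.002, -0.118] [0.0, 0.0, 0.0]
5 [0.017, 0.002, -0.117] [0.0, 0.0, 0.0]
end [ 0.3901 -0.27    0.2399] n 5
transit
1 [-0.012, 0.13, 0.002] [0.0, -0.0, -0.008]
2 [-0.014, 0.13, 0.003] [0.0, -0.0, -0.008]
3 [-0.016, 0.13, 0.002] [0.0, -0.0, -0.008]
4 [-0.017, 0.129, 0.002] [0.0, -0.0, -0.007]
5 [-0.019, 0.129, 0.002] [0.0, -0.0, -0.008]
6 [-0.02, 0.129, 0.003] [0.0, -0.0, -0.008]
7 [-0.022, 0.129, 0.002] [0.0, -0.0, -0.008]
8 [-0.023, 0.129, 0.002] [0.0, -0.0, -0.008]
9 [-0.025, 0.128, 0.003] [0.0, -0.0, -0.008]
end [0.4654 0.0141 0.2349] n 9
```

Emit:
jog_arm:
  deltas:
    - {"xyz": [0.017,0.002,-0.06],"delta_rot": [0,0,0],"jaw": -1}
    - {"xyz": [0.018,0.002,-0.117],"delta_rot": [0,0,0],"jaw": -1}
    - {"xyz": [0.017,0.002,-0.118],"delta_rot": [0,0,0],"jaw": -1}
    - {"xyz": [0.018,0.002,-0.118],"delta_rot": [0,0,0],"jaw": -1}
    - {"xyz": [0.017,0.002,-0.117],"delta_rot": [0,0,0],"jaw": -1}
    - {"xyz": [0,0,-0.06],"delta_rot": [0,0,0],"jaw": -1}
    - {"xyz": [-0.012,0.13,0],"delta_rot": [0,0,-0.008],"jaw": -1}
    - {"xyz": [-0.014,0.13,0.003],"delta_rot": [0,0,-0.008],"jaw": -1}

```text
time: 11.83
tcp_pos: [0.4071, -0.2078, 0.2415]
eef_rot: [0.072, 0.997, 0.001, 0.002]
contact_force: [1.3, 0.7, -1.6]
opening: 0.341
grip_force: 30.0
```

Emit:
jog_arm:
  deltas:
    - {"xyz": [-0.016,0.13,0.002],"delta_rot": [0,0,-0.008],"jaw": -1}
    - {"xyz": [-0.017,0.129,0.002],"delta_rot": [0,0,-0.007],"jaw": -1}
    - {"xyz": [-0.019,0.129,0.002],"delta_rot": [0,0,-0.008],"jaw": -1}
    - {"xyz": [-0.02,0.129,0.003],"delta_rot": [0,0,-0.008],"jaw": -1}
    - {"xyz": [-0.022,0.129,0.002],"delta_rot": [0,0,-0.008],"jaw": -1}
    - {"xyz": [-0.023,0.129,0.002],"delta_rot": [0,0,-0.008],"jaw": -1}
    - {"xyz": [-0.025,0.1,0.003],"delta_rot": [0,0,-0.008],"jaw": -1}
    - {"xyz": [0,0.028,0],"delta_rot": [0,0,0],"jaw": -1}

```text
time: 12.5
tcp_pos: [0.4663, 0.019, 0.2356]
eef_rot: [0.024, 1.0, 0.001, -0.0]
contact_force: [0.7, -0.1, -2.1]
opening: 0.345
grip_force: 30.0
```

Emit:
jog_arm:
  deltas:
    - {"xyz": [0,0,0],"delta_rot": [0,0,0],"jaw": -1}
    - {"xyz": [0,0,0],"delta_rot": [0,0,0],"jaw": -1}
    - {"xyz": [0,0,0],"delta_rot": [0,0,0],"jaw": -1}

```text
time: 12.75
tcp_pos: [0.4653, 0.0125, 0.2357]
eef_rot: [0.028, 1.0, -0.0, -0.0]
contact_force: [-0.5, -0.5, -1.4]
opening: 0.342
grip_force: 30.0
```

```bash
python3 - <<'E'
from h import *
s=read_state();print(s['tcp_pos'],(Rn.from_quat(s['eef_rot'])*down(0).inv()).as_rotvec(),s['grip_force']);plan(np.array([.4655,.014,.125]),down(-.0543),vmax=.1)
T=Rn.from_quat(s['eef_rot']);tp=np.array(s['tcp_pos'])
m=camera_model("wrist");p,d=camera("wrist");P=cloud(m,d)
Q=T.inv().apply(P.reshape(-1,3)-tp).reshape(P.shape)
M=(Q[...,2]<.06)&(Q[...,2]>.02)&(abs(Q[...,1])<.03)&(Q[...,0]>.02)&(Q[...,0]<.12);M[240:]=0
q=Q[M];print("tail now",np.percentile(q,[1,50,99],axis=0).round(4).tolist(),np.linalg.lstsq(np.c_[q[:,:2],np.ones(len(q))],q[:,2],rcond=None)[0],cv2.minAreaRect(q[:,:2].astype(np.float32)))
E
```

```text
[0.46530896 0.0125106  0.23572324] [-1.32091000e-05  8.40780210e-04 -5.64681719e-02] 29.97683652676642
1 [-0.0, 0.001, 0.089] [-0.0, -0.0, -0.0]
2 [-0.0, 0.001, 0.088] [-0.0, -0.0, -0.001]
3 [-0.0, 0.002, 0.089] [-0.0, -0.0, 0.0]
4 [-0.001, 0.001, 0.088] [-0.0, -0.0, -0.0]
5 [0.0, 0.001, 0.089] [-0.0, -0.001, -0.0]
end [0.4655 0.014  0.125 ] n 5
tail now [[0.0277, -0.0138, 0.0335], [0.0523, 0.0009, 0.0354], [0.0736, 0.0153, 0.0401]] [0.01982255 0.00100153 0.03464387] ((0.05002681910991669, 0.0008310237899422646), (0.030141595751047134, 0.04831462353467941), 89.62297058105469)
```

The scanner has not slipped in the hand. I'll lower it into the cradle.

Emit:
jog_arm:
  deltas:
    - {"xyz": [0,0.005,0.06],"delta_rot": [0,0,0],"jaw": -1}
    - {"xyz": [0,0,0.09],"delta_rot": [0,0,0],"jaw": -1}
    - {"xyz": [0,0,0.09],"delta_rot": [0,0,0],"jaw": -1}
    - {"xyz": [0,0,0.09],"delta_rot": [0,0,0],"jaw": -1}
    - {"xyz": [0,0,0.06],"delta_rot": [0,0,0],"jaw": -1}
    - {"xyz": [0,0,0.05],"delta_rot": [0,0,0],"jaw": -1}
    - {"xyz": [0,0,0],"delta_rot": [0,0,0],"jaw": -1}
    - {"xyz": [0,0,0],"delta_rot": [0,0,0],"jaw": -1}

```text
time: 13.47
tcp_pos: [0.4651, 0.0144, 0.1257]
eef_rot: [0.028, 1.0, -0.0, -0.001]
contact_force: [0.7, -0.4, -1.0]
opening: 0.341
grip_force: 30.0
```

Emit:
jog_arm:
  deltas:
    - {"xyz": [0,0,0.03],"delta_rot": [0,0,0],"jaw": -1}
    - {"xyz": [0,0,0.025],"delta_rot": [0,0,0],"jaw": -1}
    - {"xyz": [0,0,0.02],"delta_rot": [0,0,0],"jaw": -1}
    - {"xyz": [0,0,0],"delta_rot": [0,0,0],"jaw": -1}
    - {"xyz": [0,0,0],"delta_rot": [0,0,0],"jaw": -1}
    - {"xyz": [0,0,0],"delta_rot": [0,0,0],"jaw": -1}

```text
time: 13.97
tcp_pos: [0.4656, 0.0156, 0.1072]
eef_rot: [0.027, 1.0, 0.0, -0.0]
contact_force: [-0.1, -0.6, -0.8]
opening: 0.342
grip_force: 30.0
```

Emit:
jog_arm:
  deltas:
    - {"xyz": [0.002,-0.006,0.012],"delta_rot": [0,0,0],"jaw": -1}
    - {"xyz": [0,0,0.012],"delta_rot": [0,0,0],"jaw": -1}
    - {"xyz": [0,0,0],"delta_rot": [0,0,0],"jaw": -1}
    - {"xyz": [0,0,0],"delta_rot": [0,0,0],"jaw": -1}
    - {"xyz": [0,0,0],"delta_rot": [0,0,0],"jaw": -1}

```text
time: 14.38
tcp_pos: [0.4649, 0.0142, 0.101]
eef_rot: [0.027, 1.0, 0.0, -0.0]
contact_force: [-0.5, -0.2, -0.9]
opening: 0.34
grip_force: 30.0
```

Emit:
jog_arm:
  deltas:
    - {"xyz": [0,0,0.005],"delta_rot": [0,0,0],"jaw": -1}
    - {"xyz": [0,0,0],"delta_rot": [0,0,0],"jaw": -1}
    - {"xyz": [0,0,0],"delta_rot": [0,0,0],"jaw": -1}
    - {"xyz": [0,0,0],"delta_rot": [0,0,0],"jaw": -0.1}
    - {"xyz": [0,0,0],"delta_rot": [0,0,0],"jaw": 0.2}
    - {"xyz": [0,0,0],"delta_rot": [0,0,0],"jaw": 0.6}
    - {"xyz": [0,0,0],"delta_rot": [0,0,0],"jaw": 0.9}
    - {"xyz": [0,0,0],"delta_rot": [0,0,0],"jaw": 0.9}

```text
time: 15.05
tcp_pos: [0.465, 0.0142, 0.0999]
eef_rot: [0.027, 1.0, 0.0, -0.0]
contact_force: [-0.6, 0.1, 0.6]
opening: 0.638
grip_force: 0.0
```

Emit:
jog_arm:
  deltas:
    - {"xyz": [0,0,0],"delta_rot": [0,0,0],"jaw": 0.9}
    - {"xyz": [0,0,0],"delta_rot": [0,0,0],"jaw": 0.9}
    - {"xyz": [0,0,0],"delta_rot": [0,0,0],"jaw": 0.9}
    - {"xyz": [0,0,0],"delta_rot": [0,0,0],"jaw": 0.9}
    - {"xyz": [0,0,-0.06],"delta_rot": [0,0,0],"jaw": 0.9}
    - {"xyz": [0,0,-0.1],"delta_rot": [0,0,0],"jaw": 0.9}
    - {"xyz": [0,0,-0.1],"delta_rot": [0,0,0],"jaw": 0.9}
    - {"xyz": [0,0,-0.1],"delta_rot": [0,0,0],"jaw": 0.9}

```text
time: 15.72
tcp_pos: [0.4646, 0.0139, 0.1906]
eef_rot: [0.027, 1.0, 0.0, -0.001]
contact_force: [-0.6, 0.4, -0.6]
opening: 0.949
grip_force: 0.0
```

Emit:
jog_arm:
  deltas:
    - {"xyz": [0.06,0,-0.12],"delta_rot": [0,0,0],"jaw": 0.9}
    - {"xyz": [0,0,-0.12],"delta_rot": [0,0,0],"jaw": 0.9}
    - {"xyz": [0,0,0],"delta_rot": [0,0,0],"jaw": 0.9}
    - {"xyz": [0,0,0],"delta_rot": [0,0,0],"jaw": 0.9}
    - {"xyz": [0,0,0],"delta_rot": [0,0,0],"jaw": 0.9}

```text
time: 16.13
tcp_pos: [0.4497, 0.0149, 0.2493]
eef_rot: [0.027, 1.0, 0.0, -0.001]
contact_force: [-0.6, 0.6, -0.2]
opening: 0.95
grip_force: 0.0
```

```bash
python3 - <<'E'
from h import *
s=read_state();print(s['time'],s['tcp_pos'])
m=camera_model("wrist");p,d=camera("wrist");P=cloud(m,d);hsv=cv2.cvtColor(p,cv2.COLOR_RGB2HSV)
B=(P[...,0]>.37)&(P[...,0]<.56)&(P[...,1]>-.03)&(P[...,1]<.06)
Y=cv2.inRange(hsv,(18,100,60),(38,255,255))>0
R=((hsv[...,0]<12)|(hsv[...,0]>170))&(hsv[...,1]>120)&B
h=B&(Y|R)&(P[...,2]>.05);Q=P[h&(P[...,2]>.06)];print("head z",np.percentile(Q[:,2],[5,50,95]))
if h.sum()>50:print(cv2.minAreaRect(on_plane(m,np.argwhere(h)[:,::-1],.066)[:,:2].astype(np.float32)))
b=R&(P[...,2]>.05);print("button",P[b].mean(0),b.sum())
q,_=camera("scene");q=q[160:340,190:430]
cv2.imwrite("pics/end.png",np.hstack([p,cv2.resize(q,(560,420))])[:,:,::-1][::1,::1]);cv2.imwrite("pics/end.png",cv2.resize(cv2.imread("pics/end.png"),(800,300),interpolation=cv2.INTER_AREA))
E
```

```text
16.1333 [0.44969268 0.01492699 0.24931296]
head z [0.06500678 0.27666367 0.28095171]
((0.577508807182312, -0.031242743134498596), (0.4621831178665161, 0.17924107611179352), 86.8624496459961)
button [0.45617791 0.00420724 0.20269008] 378
```

View pics/end.png

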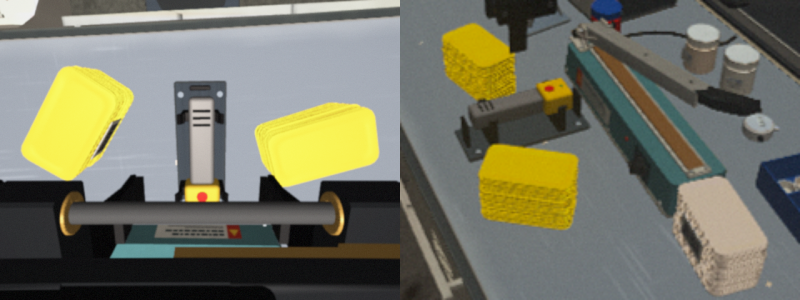

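The pictures show the scanner back between the saddles (wrist (203,150), scene (520,100)), level and button up. It lies as it did at first, and the tray pile is unmoved. I'm handing in.

```bash
python3 -c "
from bench import *
print(close_job())"
```

```text
the job is handed in; nothing more can be done
None
```

I held the scanner steady for about a second on the order card and then on the pile label, laid it back in its cradle button up and let go, and handed the job in at about 16 s; the tray pile looks unmoved in the last picture, and no verdict came back.

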